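# Load the red line spool into its carrying cradle and latch the keeper

### The arm

A 6-joint arm with a two-finger parallel gripper is mounted at the origin on the work surface. World frame = base frame: x ahead of the robot, y to its left, z up, the work surface at z = 0. Lengths are in m, angles in degrees, forces in N, time in s.
With the tool pointing down it reaches from about 0.325 to 0.85 m from the base axis. Payload 15.5 kg.
Tool frame: the origin (TCP) lies midway between the tips of the shut fingers; the grasp point (between the pads) lies 19 mm behind it; y points along the fingers, x is the direction in which the jaws open and shut, and the axes are right-handed (so a half turn about y gives the same grasp; the last joint's range is limited). The gripper opens to 91 mm and grips with 3 to 60 N. Pads are 32 mm wide; open, the fingers measure 118 mm over their backs; the gripper's body (76 mm by 178 mm) begins 60 mm behind the grasp point.
Start: joints at [-69.987, 28.281, 77.091, -0, 74.628, -5.472], TCP at [0.269, -0.564, 0.214] pointing down, gripper open.
Joint ranges: [-166.48, 166.48], [-47.26, 123.95], [12.59, 153.08], [-70.14, 250.14], [6.76, 159.57], [-176.63, 176.63]. Speed limits (degrees/s): [108.29, 108.29, 147.25, 172.46, 172.46, 172.46].

### API

Orientations are given as a 3x3 rotation matrix whose columns are the frame's x, y, z axes.
In Python, from bench import ctrl gives the robot as it stands. The module is installed in compiled form; this text tells all that it offers. Calls block until the motion is done:
- ctrl.goto(position, orientation): joint-space move of the TCP to a pose.
- ctrl.move_l(position, vel=0.15, ori=None, contact_N=None): straight line of the TCP; ori=None keeps the orientation; vel is the mean speed in m/s. With contact_N (N) it stops when the force on the tool has changed by that much, and returns True; else False.
- ctrl.movej(angles): joint-space move.
- ctrl.command_gripper(opening): opening from 0.0 (shut) to 1.0 (fully open); the grip force is fixed at half the most; returns when the fingers have stopped.
- ctrl.sleep(seconds).
- ctrl.ik(position, orientation): joint angles nearest the present ones, or None.
- ctrl.read_camera(name): name is "side" or "top"; returns the picture (400x640x3 uint8, blue, green, red); there is no depth.
- ctrl.camera_params(name): a dict with "fx", "fy", "cx", "cy" (pixels), "D" ([k1, k2, p1, p2, k3] as OpenCV has them; the pictures are not rectified), "pose" (4x4, takes a point from camera to world coordinates). Camera axes: x right, y up, looking along -z (the intrinsics and any distortion apply to the point x, -y, -z); pixel columns grow to the right and rows downward; lengths in m; the calibration is good to about 2 mm. A picture is of the moment at which its call begins. camera_params takes no time and is no camera call.
A pose or a line that the arm cannot do raises ctrl.MotionError and nothing moves.
- ctrl.sign_off(): hands the job in, once; it reports no verdict.
Readings, each from a call of its own:
- ctrl.current_t(): time.
- ctrl.current_q(): joint angles.
- ctrl.current_dq(): joint speeds.
- ctrl.current_effort(): joint torques, N m.
- ctrl.current_tool_pos(): TCP position.
- ctrl.current_eef_rot(): TCP orientation.
- ctrl.current_contact_force(): force on the tool from outside, world axes, zero at the start.
- ctrl.current_wrist_torque(): the same for the moment, N m.
- ctrl.current_grip_width(): opening from 0.0 (shut) to 1.0 (fully open).
Only numpy, scipy, OpenCV 4.12 (cv2) and the standard library are available. Lean on these libraries where they do the work, as an engineer would, in place of code of your own. Each camera call takes 0.05 s, during which the arm holds its last target. There are 200 camera calls.

### The job

Take the red fly-line spool off its wooden stand and lower it (do not drop it) into the slot of the aluminium carrying cradle until it sits fully home, then swing the orange-handled keeper bar over it and down until it rests fully closed in its brass catch. Leave the blue spool and everything else on the bench where it is, and let go at the end.

Things in the scene. Friction and masses are not known exactly. Their poses are not given: they have to be found in the camera images.
- red_spool: Loose spool, red flanges, lilac line, 0.14 to 0.28 kg: a disc 90 mm in diameter, 40 mm wide with flat faces (flanges 5 mm thick, drum between them 74 mm in diameter). Origin at its centre, 57 mm above the table at first. Its y axis is the axle, horizontal: it stands on its rim and can be pinched across its width from above.
- stand_red: Fixed wooden stand on which the red spool stands at first: base 90 mm (its x) by 56 mm (its y) by 8 mm, with two sloping rests that reach up to about 35 mm; no side walls. Origin at the centre of its underside, z up; its y axis is the axle direction of the spool on it.
- blue_spool: A second spool of the same size with blue flanges and yellow line, on a stand of the same kind; to be left alone. The two stands may have swapped places. Origin and axes as for the red spool.
- cradle: Fixed aluminium carrying cradle, base 212 (its x) by 110 (its y) by 12 mm. Origin at the centre of its underside, z up. Hinge post at x = +78 mm, 126 mm high; brass forked catch at x = -62 mm, 22 mm wide in y, top at 124 mm; spool slot between them.
- keeper (a joint): Angle of the keeper bar (rad): 0 = fully closed, level in the catch (hard stop), 4 mm above a seated spool; grows as it swings up and away from the catch; pi/2 upright; stop at 2.3. Starts at 1.7 to 2.1, leaning away from the slot. Hinge friction (0.2 N m) holds it wherever it is left; 1 to 3 N at the handle moves it. It does not snap. An unseated spool blocks it.
- keeper_handle (a point): Centre of the orange cross handle: round bar, 14 mm in diameter, 100 mm long, parallel to the cradle's y, on the end of the 10 mm square arm, 162 mm from the hinge. Each half can be pinched 30 mm from this point; it can turn in the grip. At joint value q it is at x = 78 - 162 cos(q), y = 0, z = 115 + 162 sin(q) mm in the cradle's frame.
- keeper_hinge (a point): Point on the keeper's hinge axis, at x = +78, y = 0, z = 115 mm in the cradle's frame; the hinge axis is the cradle's y axis.
- water_bottle: Green water bottle, 72 mm in diameter and 230 mm tall, standing; bystander. Origin at the centre of its underside.
- cement_a: Small white bottle, 32 mm in diameter and 62 mm tall, standing; bystander. Origin at the centre of its underside.
- cement_b: Small amber bottle, 32 mm in diameter and 62 mm tall, standing; bystander. Origin at the centre of its underside.
- stacker: Brass hair stacker, a turned cylinder 40 mm in diameter and 66 mm tall, standing; bystander. Origin at the centre of its underside.
- fly_box: Open grey compartment box 110 by 170 by 30 mm; bystander. Origin at the centre of its underside.
- brush: Small brush 160 mm long lying on the table; bystander.
- slot (a point): Centre of the spool when fully home in the cradle: x = y = 0, z = 61 mm in the cradle's frame, axes the cradle's. The axle goes along y, either way round. Black sloping vee rests below; two side cheeks along x, 46 mm apart inside, 60 mm long, with lips flaring out to 70 mm apart, top edges 53 mm above the table. A seated spool's top is at 106 mm.

How it is judged (in metres and radians):
On the way:
1. the red spool sits fully home in the cradle's slot while the keeper is still open (more than 0.8 rad) (horizontal distance between red_spool and cradle below 0.008 m and z of red_spool in the frame of cradle below 0.065 m and angle between the y axis of red_spool and the y axis of cradle, either way round below 0.12 rad and value of joint keeper above 0.8 rad), for 0.2 s.
At the end, for the whole second after the job is handed in: The red spool rests in the cradle's slot (centre within 8 mm of the slot's centre in plan, no more than 4 mm above its seat, axle within 0.12 rad of the cradle's y axis), still, and the keeper is within 0.05 rad of fully closed (horizontal distance between red_spool and cradle below 0.008 m and z of red_spool in the frame of cradle between 0.055 and 0.065 m and angle between the y axis of red_spool and the y axis of cradle, either way round below 0.12 rad and value of joint keeper below 0.05 rad and linear speed of red_spool below 0.03 m/s); the robot touches nothing.
It fails at once if the red spool is dropped into the cradle (over 0.7 m/s close above its seat) (horizontal distance between red_spool and cradle below 0.05 m and z of red_spool in the frame of cradle below 0.12 m and linear speed of red_spool above 0.7 m/s).
It fails at once if the blue spool is moved by more than 25 mm (distance of blue_spool from where it was at the start of the episode above 0.025 m).
It fails at once if another bystander is moved by more than 40 mm (distance of any of water_bottle, cement_a, cement_b, stacker, fly_box, brush from where it was at the start of the episode above 0.04 m).
It also fails if it takes over 72 s, if anything falls off the work surface, if the arm or the gripper's body presses on something with over 40 N, if the wrist force passes 120 N, or if a joint passes its speed limit or range.

## Working session

There is one attempt and no reset: what is moved stays moved. The work goes in short steps, each a Python script; the robot and the scene stay as the last script left them, time stands still between calls to the robot, and variables do not carry over. Pictures are saved under pics/ and viewed, about 8 in all and at most 12, crops included, and the job is handed in when it is done.

```bash
mkdir -p pics; python3 - <<'E'
from bench import ctrl
import cv2,numpy as np
np.set_printoptions(precision=4,suppress=True)
for n in("top","side"):
    cv2.imwrite(f"pics/{n}0.png",ctrl.read_camera(n)); p=ctrl.camera_params(n); print(n,p)
print(ctrl.current_eef_rot(),ctrl.current_t())
E
```

```text
top {'fx': 398.0039332258826, 'fy': 398.0039332258826, 'cx': 320.11510094139135, 'cy': 200.83030639500296, 'D': array([0.0194, 0.    , 0.    , 0.    , 0.    ]), 'pose': array([[ 0.0216,  0.9985, -0.0505,  0.4799],
       [-0.9997,  0.0211, -0.0103, -0.1127],
       [-0.0092,  0.0507,  0.9987,  1.3364],
       [ 0.    ,  0.    ,  0.    ,  1.    ]])}
side {'fx': 494.1431065363765, 'fy': 494.1431065363765, 'cx': 320.8624391153066, 'cy': 203.07353492241893, 'D': array([0.0391, 0.    , 0.    , 0.    , 0.    ]), 'pose': array([[ 0.6968,  0.4548, -0.5546, -0.3633],
       [-0.7169,  0.4652, -0.5192, -0.9308],
       [ 0.0219,  0.7594,  0.6502,  1.148 ],
       [ 0.    ,  0.    ,  0.    ,  1.    ]])}
[[ 0.4303 -0.0004  0.9027]
 [-0.9027  0.001   0.4303]
 [-0.0011 -1.      0.0001]] 0.1
```

View pics/top0.png

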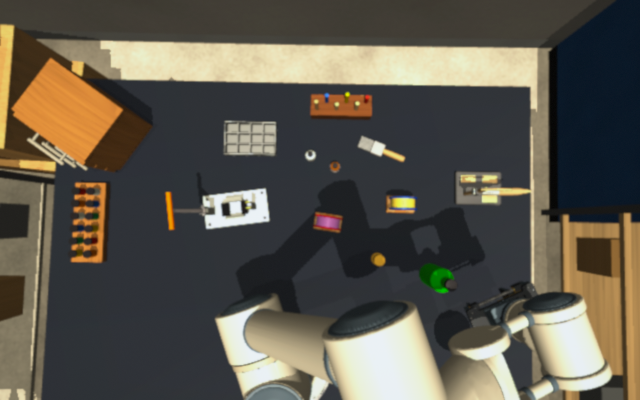

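View pics/side0.png

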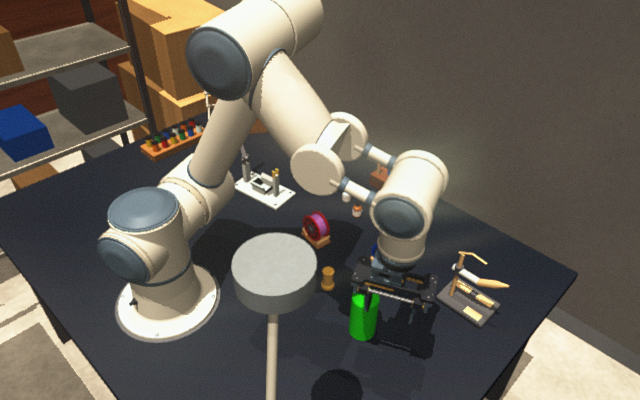

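The top view shows the red spool at (328,222), the blue spool at (401,203) and the cradle at (236,208). The orange handle is at (170,211), leaning to the left. In the side view the lamp and arm hide little of the spool, which is at (316,226).

```bash
cat > h.py <<'E'
from bench import ctrl
import cv2,numpy as np
np.set_printoptions(precision=4,suppress=True)
def ray(n,uv):
    p=ctrl.camera_params(n);K=np.array([[p['fx'],0,p['cx']],[0,p['fy'],p['cy']],[0,0,1]])
    q=cv2.undistortPoints(np.array(uv,float).reshape(-1,1,2),K,p['D']).reshape(-1,2)
    d=np.c_[q[:,0],-q[:,1],-np.ones(len(q))]@p['pose'][:3,:3].T
    return p['pose'][:3,3],d
def onplane(n,uv,z):
    o,d=ray(n,uv); return o+d*((z-o[2])/d[:,2])[:,None]
def proj(n,P):
    p=ctrl.camera_params(n);K=np.array([[p['fx'],0,p['cx']],[0,p['fy'],p['cy']],[0,0,1]])
    c=(np.atleast_2d(P)-p['pose'][:3,3])@p['pose'][:3,:3]
    return cv2.projectPoints((c*[1,-1,-1]).reshape(-1,1,3),np.zeros(3),np.zeros(3),K,p['D'])[0].reshape(-1,2)
def blob(im,lo,hi,roi):
    x0,y0,x1,y1=roi;h=cv2.cvtColor(im[y0:y1,x0:x1],cv2.COLOR_BGR2HSV)
    m=cv2.inRange(h,np.array(lo),np.array(hi));m=cv2.morphologyEx(m,cv2.MORPH_CLOSE,np.ones((3,3)))
    c=max(cv2.findContours(m,cv2.RETR_EXTERNAL,cv2.CHAIN_APPROX_NONE)[0],key=cv2.contourArea)
    return c.reshape(-1,2)+[x0,y0]
def rect(n,c,z):
    P=onplane(n,c,z)[:,:2]; (cx,cy),(w,h),a=cv2.minAreaRect((P*1000).astype(np.float32))
    b=cv2.boxPoints(((cx,cy),(w,h),a)); e=b[1]-b[0],b[2]-b[1]; L=max(e,key=np.linalg.norm)
    return np.array([cx,cy])/1000,sorted((w,h)),np.degrees(np.arctan2(L[1],L[0]))
E
python3 - <<'E'
from h import *
t=cv2.imread('pics/top0.png')
for nm,lo,hi,roi,z in(("cradle",(0,0,140),(179,70,255),(195,180,280,240),.012),("handle",(8,150,120),(22,255,255),(155,185,185,235),.26),
  ("red",(135,60,60),(179,255,255),(305,205,350,240),.1),):
    c=blob(t,lo,hi,roi); print(nm,cv2.boundingRect(c.astype(np.int32)),rect("top",c,z))
a=cv2.resize(t[175:245,155:280],None,fx=5,fy=5,interpolation=cv2.INTER_CUBIC)
b=cv2.resize(t[185:245,300:425],None,fx=5,fy=5,interpolation=cv2.INTER_CUBIC)
cv2.imwrite('pics/crop0.png',cv2.resize(np.vstack([a,b]),None,fx=.9,fy=.9))
E
```

```text
cradle (203, 188, 67, 41) (array([0.5159, 0.1836]), [111.81927490234375, 216.36203002929688], np.float32(-81.65994))
handle (165, 192, 10, 38) (array([0.4997, 0.3058]), [17.191356658935547, 102.23294067382812], np.float32(8.002083))
red (316, 215, 24, 14) (array([ 0.4774, -0.1244]), [36.66388702392578, 70.35166931152344], np.float32(81.80673))
```

View pics/crop0.png

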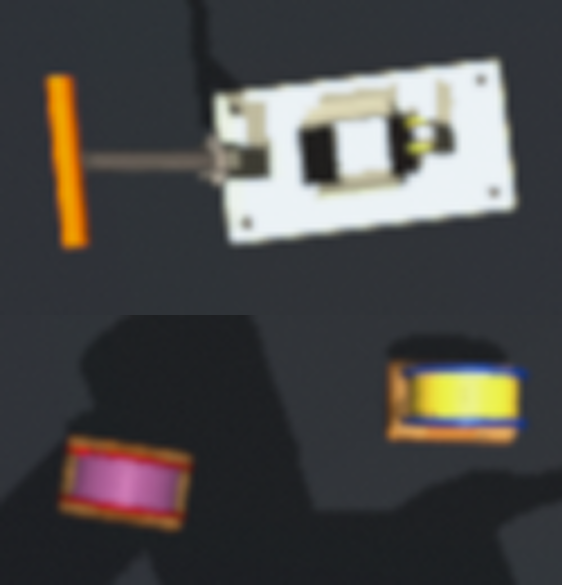

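The crop confirms the layout: hinge on the left, catch on the right, base 112x216 mm (given as 110x212). The handle lies on the cradle's x line to within 1 mm. The shaded red spool has its axle at about -8 degrees. Next I grasp it.

```bash
cat >> h.py <<'E'
C=np.array([.5157,.185,0]); YAW=np.radians(98.2)
cx=np.array([np.cos(YAW),np.sin(YAW),0]); cy=np.array([-np.sin(YAW),np.cos(YAW),0])
def W(x,y,z): return C+cx*x+cy*y+np.array([0,0,z])
def R(deg):
    a=np.radians(deg);x=np.array([np.cos(a),np.sin(a),0]);y=np.array([0,0,-1.]);return np.c_[x,y,np.cross(x,y)]
E
python3 - <<'E'
from h import *
p=np.array(ctrl.current_tool_pos()); ctrl.move_l(p+[0,0,.15],vel=.25)
s=np.array([.4774,-.1244,0])
ctrl.goto(s+[0,0,.2],R(-8.2))
im=ctrl.read_camera("side");cv2.imwrite('pics/s1.png',im)
print(ctrl.move_l(s+[0,0,.058],vel=.1,contact_N=10))
print(ctrl.current_tool_pos(),ctrl.current_contact_force())
ctrl.command_gripper(0.0)
print("w",ctrl.current_grip_width()*91,ctrl.current_contact_force(),ctrl.current_t())
ctrl.move_l(s+[0,0,.25],vel=.12)
print("w",ctrl.current_grip_width()*91,ctrl.current_contact_force(),ctrl.current_t())
im2=ctrl.read_camera("side");cv2.imwrite('pics/s2.png',np.hstack([im[100:330,200:460],im2[100:330,200:460]]))
E
```

```text
False
[ 0.4777 -0.1245  0.0584] [-0.0293 -0.2322 -0.2093]
w 39.57694441404407 [-0.6437  0.1472  0.2961] 5.1583
w 39.961009323044316 [-0.0287 -0.4183 -3.1569] 6.9083
```

View pics/s2.png

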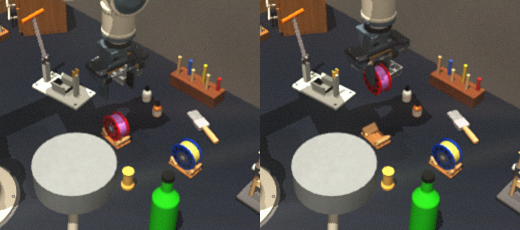

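The pinch holds: width is 40 mm and the load is 3 N. In the right half of the picture the spool hangs in the jaws and the stand is empty. Next I check the handle across both views, then carry the spool over and lower it.

```bash
python3 - <<'E'
from h import *
c=blob(cv2.imread('pics/s1.png'),(8,150,120),(22,255,255),(215,100,260,130)); m=cv2.minAreaRect(c.astype(np.float32)); 
tp=cv2.minAreaRect(blob(cv2.imread('pics/top0.png'),(8,150,120),(22,255,255),(155,185,185,235)).astype(np.float32))
o1,d1=ray("side",m[0]);o2,d2=ray("top",tp[0]); d1=d1[0];d2=d2[0]
k=np.linalg.lstsq(np.c_[d1,-d2],o2-o1,rcond=None)[0];a=o1+k[0]*d1;b=o2+k[1]*d2
H=(a+b)/2-C; print("handle cradle frame",H@cx,H@cy,H[2],"gap",np.linalg.norm(a-b),m)
print("radius",np.hypot(H@cx-.078,H[2]-.115),"q",np.arctan2(H[2]-.115,.078-H@cx))
for q in(1.8,1.85,1.9): print(q,proj("side",W(.078-.162*np.cos(q),0,.115+.162*np.sin(q))))
ctrl.goto(W(0,0,.25),R(8.2))
ctrl.move_l(W(0,0,.15),vel=.12)
print(ctrl.current_tool_pos(),ctrl.current_contact_force(),ctrl.current_t())
im=ctrl.read_camera("side");t=ctrl.read_camera("top")
cv2.imwrite('pics/s3.png',np.hstack([cv2.resize(im[90:230,190:330],None,fx=2.8,fy=2.8),cv2.resize(t[130:270,160:300],None,fx=2.8,fy=2.8)]))
E
```

```text
handle cradle frame 0.11588471152304296 0.003078931543888469 0.2849296796907039 gap 0.008490281480742306 ((230.37413024902344, 111.883544921875), (15.813323020935059, 28.570693969726562), 50.90614318847656)
radius 0.17410154337905626 q 1.7901524691313682
1.8 [[232.8488 115.0397]]
1.85 [[231.2193 114.8262]]
1.9 [[229.634  114.7241]]
[0.5162 0.185  0.1506] [ 1.0462 -0.446  -1.1905] 9.1333
```

View pics/s3.png

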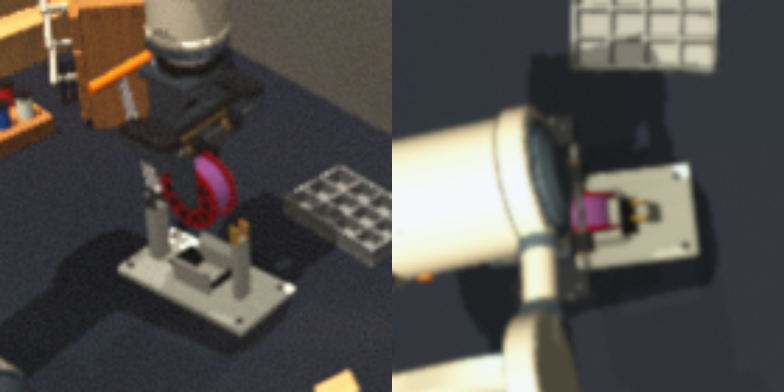

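The spool hangs over the slot, with the catch at side-view pixel (275,173). Before lowering I compare the projections with these pixels.

```bash
python3 - <<'E'
from h import *
print("spool near-face ctr (seen ~disc)",proj("side",[W(0,.02,.149),W(0,-.02,.149)]),"catch top (275,171)",proj("side",W(-.062,0,.124)))
print("corners z.012: near(275.7,207) right(294.5,193) left(233,186.5)",proj("side",[W(-.106,.055,.012),W(-.106,-.055,.012),W(.106,.055,.012)]))
im=ctrl.read_camera("side")
h=cv2.cvtColor(im,cv2.COLOR_BGR2HSV); m=cv2.inRange(h,(165,130,60),(179,255,255))|cv2.inRange(h,(0,150,60),(5,255,255))|cv2.inRange(h,(135,60,60),(179,255,255))
m=m[135:180,235:285];m=cv2.morphologyEx(m,cv2.MORPH_CLOSE,np.ones((5,5)));c=max(cv2.findContours(m,0,1)[0],key=cv2.contourArea).reshape(-1,2)+[235,135]
print("obs",c.min(0),c.max(0))
a=np.linspace(0,2*np.pi,100);P=np.array([W(.045*np.cos(i),s,.149+.045*np.sin(i)) for i in a for s in(-.02,.02)])
q=proj("side",P);print("pred",q.min(0),q.max(0))
E
```

```text
spool near-face ctr (seen ~disc) [[256.6794 159.5701]
 [264.3307 154.2895]] catch top (275,171) [[274.5587 169.2513]]
corners z.012: near(275.7,207) right(294.5,193) left(233,186.5) [[275.3296 207.1373]
 [294.8815 191.326 ]
 [230.8975 184.1016]]
obs [247 144] [274 171]
pred [246.8921 142.6111] [274.2396 171.0896]
```

The predicted and observed extents agree to about 1 px, so I lower the spool.

```bash
python3 - <<'E'
from h import *
ctrl.move_l(W(0,0,.085),vel=.08,contact_N=15)
print(ctrl.current_tool_pos(),ctrl.current_contact_force())
hit=ctrl.move_l(W(0,0,.060),vel=.02,contact_N=10)
print(hit,ctrl.current_tool_pos(),ctrl.current_contact_force(),ctrl.current_t())
im=ctrl.read_camera("side");cv2.imwrite('pics/s4.png',cv2.resize(im[90:230,190:330],None,fx=3.5,fy=3.5))
E
```

```text
[0.516  0.1851 0.0854] [ 0.7628  1.4786 -2.2709]
True [0.5155 0.1846 0.0628] [ 1.1611 -3.4748  2.4315] 11.2417
```

View pics/s4.png

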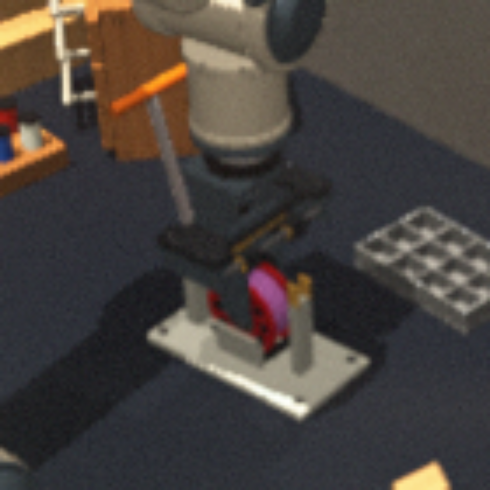

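The spool is inside the slot between the cheeks. Contact came at TCP z = 0.0628, against 0.062 expected when seated. Next I release it and check the seat.

```bash
python3 - <<'E'
from h import *
ctrl.command_gripper(0.65)
print(ctrl.current_contact_force())
p=np.array(ctrl.current_tool_pos());ctrl.move_l(p+[0,0,.10],vel=.08)
ctrl.goto(W(-.16,0.03,.36),R(-81.8)); print(ctrl.current_q(),ctrl.current_t())
im=ctrl.read_camera("side");t=ctrl.read_camera("top");cv2.imwrite('pics/side5.png',im);cv2.imwrite('pics/top5.png',t)
cv2.imwrite('pics/s5.png',np.hstack([cv2.resize(im[90:230,190:330],None,fx=2.8,fy=2.8),cv2.resize(t[130:270,140:280],None,fx=2.8,fy=2.8)]))
a=np.linspace(0,2*np.pi,100);P=np.array([W(.045*np.cos(i),s,.061+.045*np.sin(i)) for i in a for s in(-.02,.02)])
q=proj("side",P);print("pred seated side",q.min(0),q.max(0)); q=proj("top",P);print("top",q.min(0),q.max(0))
for n,im_ in(("side",im),("top",t)):
    h=cv2.cvtColor(im_,cv2.COLOR_BGR2HSV);m=cv2.inRange(h,(135,60,50),(179,255,255))|cv2.inRange(h,(0,150,60),(5,255,255))
    r=(235,150,290,210) if n=="side" else(210,180,270,230)
    m=m[r[1]:r[3],r[0]:r[2]];ys,xs=np.nonzero(m);print(n,xs.min()+r[0],ys.min()+r[1],xs.max()+r[0],ys.max()+r[1]) if len(xs) else 0
for q in(1.7,1.8,1.85,1.9,2.): print(q,proj("side",W(.078-.162*np.cos(q),0,.115+.162*np.sin(q))),proj("top",W(.078-.162*np.cos(q),0,.115+.162*np.sin(q))))
E
```

```text
[0.1988 0.7025 0.4624]
[-4.1729 12.0877 79.4637  0.0077 88.5137 77.5091] 14.3917
pred seated side [248.7597 163.2933] [275.2212 190.7   ]
top [216.1318 199.8383] [246.1382 215.7811]
side 250 163 272 190
1.7 [[236.2226 115.8017]] [[175.6839 209.7288]]
1.8 [[232.8488 115.0397]] [[170.1479 210.4847]]
1.85 [[231.2193 114.8262]] [[167.5249 210.861 ]]
1.9 [[229.634  114.7241]] [[165.0106 211.2345]]
2.0 [[226.612  114.8512]] [[160.3406 211.9676]]
```

View pics/s5.png

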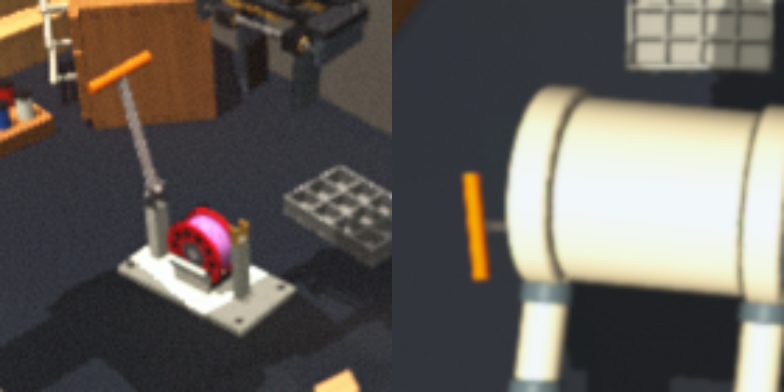

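The spool is seated: side rows are 163–190 against 163–191 predicted for a seated spool. The handle at side (233,116) and top (170,211) gives q ≈ 1.81 in both views. Now I pinch the handle's near half and follow the arc.

```bash
python3 - <<'E'
from h import *
def T(q): return W(.078-.162*np.cos(q),.03,.115+.162*np.sin(q)-.019)
q=1.81;a=T(q)
ctrl.move_l(np.r_[a[:2],.36],vel=.2)
print(ctrl.move_l(a,vel=.08,contact_N=10),ctrl.current_tool_pos())
ctrl.command_gripper(0.0); print("w",ctrl.current_grip_width()*91,ctrl.current_contact_force(),ctrl.current_t())
if 10<ctrl.current_grip_width()*91<20:
    for q in np.linspace(1.81,.1,13)[1:]:
        hit=ctrl.move_l(T(q),vel=.07,contact_N=20)
        print(round(q,2),hit,ctrl.current_contact_force(),round(ctrl.current_grip_width()*91,1))
        if hit: break
    print(ctrl.current_tool_pos()-T(q),ctrl.current_t())
    cv2.imwrite('pics/side6.png',cv2.resize(ctrl.read_camera("side")[90:230,190:330],None,fx=3.5,fy=3.5))
E
```

```text
False [0.4696 0.296  0.2538]
w 13.328701325728495 [ 1.1201 -0.7169  0.804 ] 18.275
1.67 False [-2.4759  0.8309  7.2743] 13.5
1.52 False [-1.9193 -0.4046  7.1311] 13.1
1.38 False [-0.7886 -0.1385  4.652 ] 13.2
1.24 False [-0.7508 -0.9962  2.6706] 13.6
1.1 False [-0.0886  0.2936 -0.8656] 13.4
0.96 False [ 0.0691  1.9457 -2.7786] 13.6
0.81 False [-1.455   0.0799 -1.2516] 13.2
0.67 False [-2.3918 -1.093  -0.1458] 13.0
0.53 False [-2.4421 -2.1945  0.5359] 12.9
0.39 False [-2.5412 -4.7005  1.4063] 13.3
0.24 False [ -2.4712 -10.4867   2.4725] 13.5
0.1 False [ -1.8382 -17.3016   1.4511] 13.2
[ 0.0002 -0.0011  0.0003] 24.075
```

The sideways force has risen to 17 N, which points to a cradle x error of about 2 mm. I relieve it by shifting 2 mm, then press down to the stop.

```bash
python3 - <<'E'
from h import *
def T(q): return W(.078-.162*np.cos(q)-.002,.03,.115+.162*np.sin(q)-.019)
ctrl.move_l(T(.1),vel=.02);print(ctrl.current_contact_force())
print(ctrl.move_l(T(0)-[0,0,.004],vel=.02,contact_N=15),ctrl.current_tool_pos()-T(0),ctrl.current_contact_force())
ctrl.command_gripper(0.4)
print(ctrl.current_contact_force())
p=np.array(ctrl.current_tool_pos());ctrl.move_l(p+[0,0,.06],vel=.1)
ctrl.command_gripper(0.0)
# press from above with shut fingers
print(ctrl.move_l(W(-.084,.03,.117),vel=.03,contact_N=8),ctrl.current_tool_pos(),ctrl.current_contact_force())
p=np.array(ctrl.current_tool_pos());ctrl.move_l(p+[0,0,.12],vel=.15)
ctrl.goto(W(-.3,.0,.35),R(-81.8));print(ctrl.current_t(),ctrl.current_contact_force())
im=ctrl.read_camera("side");t=ctrl.read_camera("top")
cv2.imwrite('pics/s7.png',np.hstack([cv2.resize(im[110:230,200:320],None,fx=3.2,fy=3.2),cv2.resize(t[150:270,180:300],None,fx=3.2,fy=3.2)]))
for q in(0,.05,.1):
    P=[W(.078-.162*np.cos(q),y,.115+.162*np.sin(q)) for y in(-.05,0,.05)]
    print(q,((proj("side",P)-[200,110])*3.2).round(1).tolist(),((proj("top",P)-[180,150])*3.2).round(1).tolist())
E
```

```text
[-3.8068  4.0379 -1.2444]
False [ 0.     0.    -0.004] [-3.0051  0.6218 -0.9178]
[-0.6364 -0.231  -0.3881]
True [0.498  0.0972 0.1218] [-3.6062 -1.2095 17.3777]
30.3583 [ 0.5835  0.1116 -0.0819]
0 [[283.8, 181.9], [254.6, 203.8], [224.4, 226.5]] [[232.0, 121.2], [237.8, 172.7], [243.7, 224.4]]
0.05 [[283.5, 175.9], [254.2, 197.7], [223.9, 220.4]] [[230.2, 120.5], [236.1, 172.4], [242.0, 224.4]]
0.1 [[282.9, 169.7], [253.6, 191.5], [223.1, 214.1]] [[228.1, 119.9], [234.0, 172.1], [239.9, 224.5]]
```

View pics/s7.png

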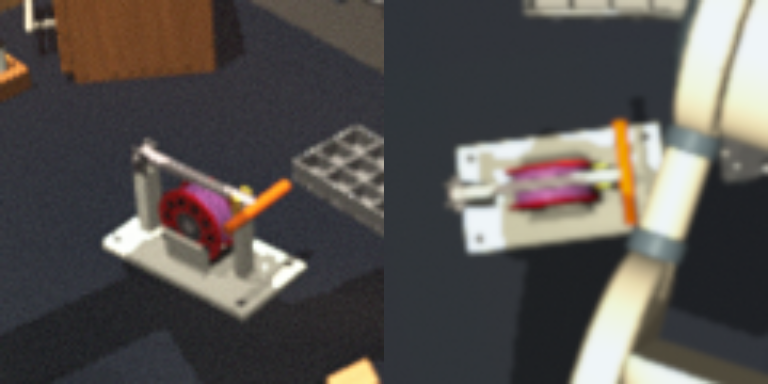

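The keeper is level in the catch. The handle centre is at crop pixel (258,206), against (254.6,203.8) predicted for q=0. The fingers met a firm stop at z = 0.1218, where a closed handle's top should be at 0.122. I'm handing in.

```bash
python3 -c "
from bench import ctrl
print(ctrl.current_contact_force(),ctrl.current_t());ctrl.sign_off()"
```

```text
[-0.33201423  0.38290446  0.39869407] 30.4583
the job is handed in; nothing more can be done
```

I moved the red spool from its stand into the cradle slot, swung the keeper closed in its catch, let go and handed the job in at 30.5 s. The sign-off reports no verdict, so the result rests on my own checks:

- **Spool seated with the keeper open:** with the keeper at about 1.8 rad, the spool's side-view rows were 163–190, against 163–191 predicted for a seated spool. My colour mask found no spool pixels in the top view because the arm covered it, so that check used the side camera only.
- **Keeper closed:** pressing the handle with shut fingers met a firm stop of about 17 N at z = 0.1218 m. The top of a fully closed handle should be at 0.122 m. The final side picture puts the handle about 4 pixels from its predicted place in a 3.2x enlarged crop, just over 1 pixel in the original.
- **Robot clear:** the contact force at the end was under 1 N.

**Disagreements:**
- The first handle position from the two cameras was off: its radius came out at 174 mm instead of 162 mm, with an 8 mm gap between the rays. I put this down to an orange mask that ran into the crate behind it. A later look at both views gave a keeper angle of about 1.81 rad, and I used that.
- A sideways force of up to 17 N built up late in the keeper swing. It pointed to an error of about 2 mm in the measured cradle position, and it eased when I shifted the grip by 2 mm.

I did not measure the blue spool or the other bystanders again at the end; the arm's route was planned to stay clear of them.

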